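# Fetch the planter from behind the candles

## Task

A customer has bought the little planter that is hemmed in by the three candles on the walnut display board. First, leaving the planter where it is, stand all three candles on the cork mat; then set the planter on the round cream pad in the middle of the blue gift tray; then put each candle back on the very felt pad it came from. Keep everything upright, set things down rather than letting them drop, and leave the mug and the soap box alone.

Things in the scene. Friction and masses are not known exactly. Their poses are not given: they have to be found in the camera images.
- board: fixed walnut board, 220 mm (its x, front to back) by 230 mm (y), top 18 mm above its origin (centre of underside); front faces -x. Three flat beige felt pads, 74 mm across, centred at (x, y) = (30, 64), (30, -64), (-34, 0) mm, a candle on each; the planter starts near (30, 0), boxed in by them. Brass rail along the back at x = 100 mm, 8 mm thick, rising 26 mm above the board's top
- mat: fixed flat cork mat, 260 mm (its x) by 120 mm (its y), 5 mm thick; origin at the centre of its underside. The side area; empty at the start; on the left or on the right of the board
- tray: fixed dark blue square gift tray, 160 by 160 mm outside, walls 5 mm thick and 24 mm high, floor 5 mm thick; origin at the centre of its underside. A flat cream pad 86 mm in diameter lies in the middle of its floor. On the other side of the board from the mat
- candle_black: candle jar, upright: dark amber glass cylinder 50 mm in diameter, 70 mm tall, with a cream paper label and a black lid 49 mm in diameter; 90 mm tall in all, about 0.2 kg; origin at the centre of its underside, z up. Starts centred on one of the three felt pads, which one differs each time
- candle_white: candle jar, upright: dark amber glass cylinder 50 mm in diameter, 70 mm tall, with a cream paper label and a white lid 49 mm in diameter; 90 mm tall in all, about 0.2 kg; origin at the centre of its underside, z up. Starts centred on one of the three felt pads, which one differs each time
- candle_green: candle jar, upright: dark amber glass cylinder 50 mm in diameter, 70 mm tall, with a cream paper label and a green lid 49 mm in diameter; 90 mm tall in all, about 0.2 kg; origin at the centre of its underside, z up. Starts centred on one of the three felt pads, which one differs each time
- planter: small round ceramic planter, open at the top, empty: 54 mm in diameter and 50 mm tall, white glaze with a raw clay-brown band at the rim, about 0.13 kg; origin at the centre of its underside, z up
- mug: bystander: white mug with a handle, 76 mm in diameter, 85 mm tall, on the counter beyond the board; origin at the centre of its underside
- soap_box: bystander: brown cardboard box with a white paper band, 60 by 85 by 35 mm tall, on the counter beyond the board; origin at the centre of its underside
There are look-alikes about, which are no part of the job. Of the things like the planter, leave any that is orange; of the rest the larger one is meant.

How it is judged (in metres and radians):
On the way, in this order (a step that is already met when the one before it is completed fails the run):
1. all three candles stand upright, released, on the cork mat, with the planter still in its place (x of candle_black in the frame of mat between -0.125 and 0.125 m and y of candle_black in the frame of mat between -0.055 and 0.055 m and z of candle_black in the frame of mat between 0.002 and 0.01 m and angle between each of candle_black, candle_white, candle_green's own z axis and vertical below 0.12 rad and linear speed of each of candle_black, candle_white, candle_green below 0.02 m/s and contact force between the fingers and candle_black below 0.1 N and x of candle_white in the frame of mat between -0.125 and 0.125 m and y of candle_white in the frame of mat between -0.055 and 0.055 m and z of candle_white in the frame of mat between 0.002 and 0.01 m and contact force between the fingers and candle_white below 0.1 N and x of candle_green in the frame of mat between -0.125 and 0.125 m and y of candle_green in the frame of mat between -0.055 and 0.055 m and z of candle_green in the frame of mat between 0.002 and 0.01 m and contact force between the fingers and candle_green below 0.1 N and distance of planter from where it was at the start of the episode below 0.02 m), for 0.2 s.
2. the planter stands released on the cream pad in the middle of the gift tray while the candles are still on the mat (horizontal distance between planter and tray below 0.016 m and z of planter in the frame of tray between 0.002 and 0.01 m and angle between each of planter, candle_black, candle_white, candle_green's own z axis and vertical below 0.12 rad and linear speed of each of planter, candle_black, candle_white, candle_green below 0.02 m/s and contact force between the fingers and planter below 0.1 N and x of candle_black in the frame of mat between -0.125 and 0.125 m and y of candle_black in the frame of mat between -0.055 and 0.055 m and z of candle_black in the frame of mat between 0.002 and 0.01 m and contact force between the fingers and candle_black below 0.1 N and x of candle_white in the frame of mat between -0.125 and 0.125 m and y of candle_white in the frame of mat between -0.055 and 0.055 m and z of candle_white in the frame of mat between 0.002 and 0.01 m and contact force between the fingers and candle_white below 0.1 N and x of candle_green in the frame of mat between -0.125 and 0.125 m and y of candle_green in the frame of mat between -0.055 and 0.055 m and z of candle_green in the frame of mat between 0.002 and 0.01 m and contact force between the fingers and candle_green below 0.1 N), for 0.2 s.
At the end, for the whole second after the job is handed in: The planter stands upright in the gift tray within 16 mm of its middle, and each candle stands upright on its own felt pad, within 14 mm of where it stood at the start; all released and at rest (horizontal distance between planter and tray below 0.016 m and z of planter in the frame of tray between 0.002 and 0.01 m and angle between each of planter, candle_black, candle_white, candle_green's own z axis and vertical below 0.12 rad and linear speed of each of planter, candle_black, candle_white, candle_green below 0.02 m/s and contact force between the fingers and planter below 0.1 N and distance of each of candle_black, candle_white, candle_green from where it was at the start of the episode below 0.014 m and contact force between the fingers and candle_black below 0.1 N and contact force between the fingers and candle_white below 0.1 N and contact force between the fingers and candle_green below 0.1 N); the robot touches nothing.
It fails at once if the mug or the soap box is moved more than 15 mm (distance of any of mug, soap_box from where it was at the start of the episode above 0.015 m).
It fails at once if a candle or the planter tips over (more than 35 degrees) (angle between any of candle_black, candle_white, candle_green, planter's own z axis and vertical above 0.61 rad).
It fails at once if a candle or the planter is let fall (moving faster than 0.6 m/s while not in the fingers: a drop of about 20 mm) ((linear speed of candle_black above 0.6 m/s and contact force between the fingers and candle_black below 0.1 N) or (linear speed of candle_white above 0.6 m/s and contact force between the fingers and candle_white below 0.1 N) or (linear speed of candle_green above 0.6 m/s and contact force between the fingers and candle_green below 0.1 N) or (linear speed of planter above 0.6 m/s and contact force between the fingers and planter below 0.1 N)).
It also fails if it takes over 128 s, if anything falls off the work surface, if the arm or the gripper's body presses on something with over 40 N, if the wrist force passes 120 N, or if a joint passes its speed limit or range.

## Robot

A 6-joint arm with a two-finger parallel gripper is mounted at the origin on the work surface. World frame = base frame: x ahead of the robot, y to its left, z up, the work surface at z = 0. Lengths are in mm, angles in degrees, forces in N, time in s.
With the tool pointing down it reaches from about 300 to 850 mm from the base axis. Payload 4.2 kg.
Tool frame: the origin (TCP) lies where the fingers leave the gripper's body, on its centre line; the fingertips stand ahead of it and the grasp point (between the pads) lies 60 mm ahead of it (bot.tip_extent is the z of the fingertips in the tool frame, in mm); z points along the fingers, y is the line along which they close (so a half turn about z gives the same grasp; the last joint's range is limited). The gripper opens to 91 mm and grips with 3 to 60 N. Pads are 32 mm wide; open, the fingers measure 118 mm over their backs; the gripper's body (76 mm by 178 mm) begins 60 mm behind the grasp point.
Start: joints at [-67.208, 18.312, 89.639, -0, 72.044, -1.146], TCP at [233.309, -525.549, 292.276] pointing down, gripper open.
Joint ranges: [-177.97, 177.97], [-48.28, 115.42], [12.27, 149.76], [-77.06, 257.06], [2.81, 150.46], [-146.56, 146.56]. Speed limits (degrees/s): [147.25, 147.25, 180, 180, 180, 180].

## Interface

Orientations are given as [roll, pitch, yaw] about the fixed x, y, z axes, in that order (R = Rz(yaw) Ry(pitch) Rx(roll)).
In Python, from workcell import bot, viewer, workorder gives the robot as it stands.
- The arm moves only by the tool apply_moves, never from a script. Its argument "plan" is a list of rows, each a list of 7 numbers: the shift along the tool's x, y, z each as a share of 400 mm, from -1 to 1, then the turn, a rotation vector about the tool's x, y, z each as a share of 30 degrees, from -1 to 1, then the opening, from -1 (shut) to 1 (fully open). A call has 1 to 12 rows; each row shifts and turns the commanded pose from where the row before left it, along the tool's axes as they then stand; what a row does not reach is not made up. A row lasts 1/8 s, in which the tool goes at most 62.5 mm and 10.7 degrees, less where a joint would pass 70% of its speed; a pose out of reach is approached as far as the arm can. A call with a number of a shift or a turn outside -1 to 1 is refused whole. A call with a gripper value outside its range is refused whole. The fingers move at their own pace and stop on an object; the grip force is fixed at half the most. Time passes only in rows, so rows that do not move let the fingers close. It gives the time, the measured TCP pose, the force, the opening and the grip force at its end, in the units of the state.
- bot.sense(): the state, without advancing time (a new reading comes with each control period).
- viewer.read_camera(name): name is "side" or "top"; returns the picture (480x640x3 uint8, red, green, blue); there is no depth.
- viewer.camera_info(name): a dict with "fx", "fy", "cx", "cy" (pixels), "position" and "orientation" of the camera in the world. Camera axes: x right, y up, looking along -z (the intrinsics and any distortion apply to the point x, -y, -z); pixel columns grow to the right and rows downward; lengths in mm; the calibration is good to about 2 mm. A picture is of the moment at which its call begins. camera_info takes no time and is no camera call.
- workorder.close_job(): hands the job in; it is judged then, once.
The state is a dict: "time_s": time; "q": joint angles; "qd": joint speeds; "joint_efforts": joint torques, N m; "ee_pos": TCP position; "eef_rot": TCP orientation; "ft_force": force on the tool from outside, world axes, zero at the start; "wrist_torque": the same for the moment, N m; "opening": finger opening in mm; "gripper_force": force on a finger pad.
Only numpy, scipy, OpenCV 4.12 (cv2) and the standard library are available. Lean on these libraries where they do the work, as an engineer would, in place of code of your own. Each camera call takes 0.05 s, during which the arm holds its last target. There are 200 camera calls.

## Working session

There is one attempt and no reset: what is moved stays moved. The work goes in short steps, Python scripts to look and compute and a tool call to move; the robot and the scene stay as the last step left them, time stands still between calls to the robot, and variables do not carry over. Pictures are saved under pics/ and viewed, at most 14 in all, crops included, and the job is handed in when it is done.

Besides the shell and the picture viewer there is one more tool, called after ">>>" by a JSON object that holds its "op" and its "data". apply_moves: Moves the arm, as the interface text tells. Shift numbers are shares of 400 mm and turn numbers shares of 30 degrees, none past 1 either way. Its arguments: {"type":"object","properties":{"plan":{"type":"array","items":{"type":"array","items":{"type":"number","minimum":-1,"maximum":1}}}},"required":["plan"]}

```bash
mkdir -p pics; ls; python3 - <<'E'
from workcell import bot, viewer
import cv2
for n in("side","top"):
    print(n,viewer.camera_info(n)); cv2.imwrite(f"pics/{n}0.png",viewer.read_camera(n)[:,:,::-1])
print(bot.sense(), bot.tip_extent)
E
```

```text
pics
side {'fx': 466.3536909595859, 'fy': 466.3536909595859, 'cx': 330.79376377061834, 'cy': 234.07353959299527, 'position': array([ 165.48757833, -466.82413675,  480.59076015]), 'orientation': array([ 55.77715749,  -0.7491698 , -40.5753222 ])}
top {'fx': 545.1100724354512, 'fy': 545.1100724354512, 'cx': 326.1532508915961, 'cy': 243.34575319823958, 'position': array([ 490.00048525,   -3.47786585, 1101.53905207]), 'orientation': array([  3.73335589,   1.06236455, -91.13699297])}
{'time_s': 0.1, 'q': array([-6.72093293e+01,  1.83466525e+01,  8.96966781e+01,  1.17002242e-03,
        7.20447326e+01, -1.14641286e+00]), 'qd': array([-0.02336992, -0.07106975, -0.20161443,  0.05832587,  0.08527735,
       -0.02027071]), 'joint_efforts': array([-3.59355579e-05, -4.13333774e+01, -2.32508916e+01,  7.28027313e-02,
        4.21166746e-02, -5.83503993e-05]), 'ee_pos': array([ 233.17544282, -525.25475664,  291.53610909]), 'eef_rot': array([-1.79911977e+02, -2.87417106e-03,  2.39367198e+01]), 'ft_force': array([ 0.69551331,  0.52087977, -0.89963155]), 'wrist_torque': array([0.00888974, 0.06644482, 0.00334464]), 'gripper_force': 0.0, 'opening': 91.4230254736342} 78.3
```

View pics/top0.png

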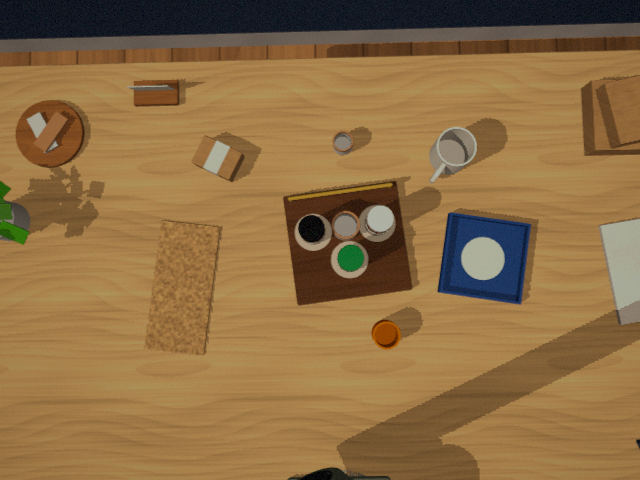

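View pics/side0.png

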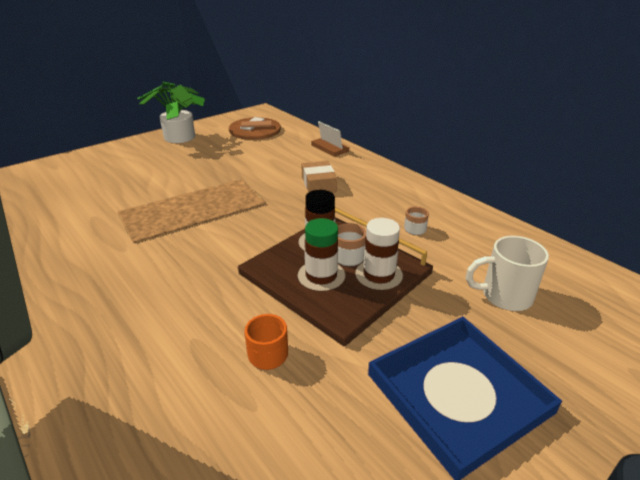

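The walnut board sits near (350,245) in the top view, with the black candle at (312,231), white at (380,219), green at (350,259) and the planter at (345,226). The cork mat is at (183,287) and the tray's pad at (483,258). The small planter at (343,142) and the orange one at (386,333) are decoys.

```bash
cat > h.py <<'E'
import numpy as np, cv2
from scipy.spatial.transform import Rotation as R
from workcell import bot, viewer
def ray(cam,px,z):
    i=viewer.camera_info(cam); px=np.atleast_2d(px).astype(float)
    d=np.c_[(px[:,0]-i['cx'])/i['fx'],-(px[:,1]-i['cy'])/i['fy'],-np.ones(len(px))]
    d=R.from_euler('xyz',i['orientation'],degrees=True).apply(d); p=i['position']
    return (p+d*((z-p[2])/d[:,2])[:,None])[:,:2]
def proj(cam,P):
    i=viewer.camera_info(cam)
    c=R.from_euler('xyz',i['orientation'],degrees=True).inv().apply(np.atleast_2d(P)-i['position'])
    return np.c_[i['cx']-i['fx']*c[:,0]/c[:,2],i['cy']+i['fy']*c[:,1]/c[:,2]]
def blob(mask,box):
    x0,y0,x1,y1=box; m=np.zeros(mask.shape,np.uint8); m[y0:y1,x0:x1]=mask[y0:y1,x0:x1]
    m=cv2.morphologyEx(m,cv2.MORPH_OPEN,np.ones((3,3),np.uint8))
    return cv2.convexHull(max(cv2.findContours(m,0,cv2.CHAIN_APPROX_NONE)[0],key=cv2.contourArea))[:,0]
def rect(pts,z,cam='top'):
    c,s,a=cv2.minAreaRect(ray(cam,pts,z).astype(np.float32)); return np.round([*c,*s,a],1)
def circ(pts,z,cam='top'):
    (c,s,a)=cv2.fitEllipse(ray(cam,pts,z).astype(np.float32)); return np.round([*c,*s],1)
E
python3 - <<'E'
from h import *
im=viewer.read_camera('top'); hsv=cv2.cvtColor(im,cv2.COLOR_RGB2HSV); H,S,V=[hsv[:,:,k].astype(int) for k in range(3)]
for n,p in dict(board=(310,285),wood=(260,260),cork=(183,287),cork2=(195,250),wood2=(120,280),blk=(312,229),wht=(380,217),whtside=(375,236),grn=(350,256),felt=(300,242),pl=(345,226),plrim=(345,214),shadow=(425,205)).items(): print(n,hsv[p[1],p[0]])
b=blob((V<75).astype(np.uint8),(270,170,425,315)); print('board',rect(b,18))
t=blob(((H>100)&(H<130)&(S>120)).astype(np.uint8),(425,200,545,310)); print('tray',rect(t,24))
p=blob(((S<100)&(V>150)).astype(np.uint8),(450,230,515,290)); print('pad',circ(p,6))
print('green',circ(blob(((H>50)&(H<80)&(S>120)&(V>80)).astype(np.uint8),(320,235,380,285)),108))
print('black',circ(blob((V<25).astype(np.uint8),(290,205,335,255)),108))
print('white',circ(blob(((S<40)&(V>180)).astype(np.uint8),(355,195,405,235)),108))
big=cv2.resize(im[170:360,140:420],None,fx=2.85,fy=2.85,interpolation=cv2.INTER_CUBIC); cv2.imwrite('pics/z.png',big[:,:,::-1])
E
```

```text
board [ 11 172  80]
wood [ 16 140 170]
cork [ 16 156 150]
cork2 [ 16 149 173]
wood2 [ 18 133 172]
blk [130 128   6]
wht [ 34  20 177]
whtside [ 17  78 125]
grn [ 69 236 107]
felt [ 17  70 172]
pl [ 18  40 139]
plrim [18 42 79]
shadow [ 16 154 124]
board [583.9 -92.8 121.9  89.7   6.8]
tray [ 526.5 -294.5  161.5  157.5   80.5]
pad [ 525.7 -296.8   84.3   84.7]
green [528.3 -29.6  46.2  47.2]
black [583.5  40.5  44.6  48.3]Traceback (most recent call last):
  File "<stdin>", line 9, in <module>
  File "h.py", line 16, in blob
    return cv2.convexHull(max(cv2.findContours(m,0,cv2.CHAIN_APPROX_NONE)[0],key=cv2.contourArea))[:,0]
                          ~~~^^^^^^^^^^^^^^^^^^^^^^^^^^^^^^^^^^^^^^^^^^^^^^^^^^^^^^^^^^^^^^^^^^^^
ValueError: max() iterable argument is empty
```

```bash
python3 - <<'E'
from h import *
im=viewer.read_camera('top'); hsv=cv2.cvtColor(im,cv2.COLOR_RGB2HSV); H,S,V=[hsv[:,:,k].astype(int) for k in range(3)]
u=lambda m:m.astype(np.uint8)
b=blob(u((V<105)),(280,178,415,308)); print('board',rect(b,18))
print('black',circ(blob(u(V<45),(292,212,330,250)),108))
w=blob(u((S<45)&(V>150)),(362,200,402,240)); print('white',circ(w,108),w.min(0),w.max(0))
f=cv2.absdiff(im,cv2.GaussianBlur(im,(0,0),4)).max(2).astype(np.float32); f=cv2.GaussianBlur(f,(0,0),2)
m=blob(cv2.morphologyEx(u(f>8),cv2.MORPH_CLOSE,np.ones((5,5),np.uint8)),(130,205,235,365)); print('mat',rect(m,5))
# mat corners read by eye
print('mat eye',rect(np.array([[162,220],[219,226],[204,354],[146,348]]),5))
big=cv2.resize(im[170:360,140:420],None,fx=2.85,fy=2.85,interpolation=cv2.INTER_CUBIC); cv2.imwrite('pics/z.png',big[:,:,::-1])
E
```

```text
board [562.2 -26.7 218.2 230.5   7. ]
black [583.5  40.4  46.6  48.7]
white [599.5 -85.7  46.7  48. ] [367 206] [393 230]
mat [482.5 302.7 145.  274.9  80. ]
mat eye [480.7 306.1 117.4 259.1  82.8]
```

View pics/z.png

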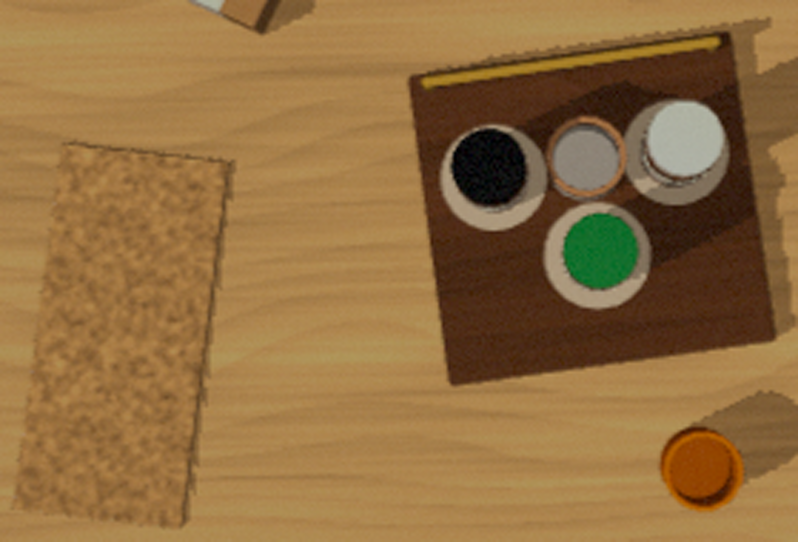

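The crop confirms the layout: the planter is between the three lids on the board, and the lid positions agree with the board pose. That gives black (583.5,40), white (599.5,-86), green (528.4,-30) and planter (592,-23). The mat centre is (481,306) with yaw -7, and the tray is at (526,-296).

```bash
cat > go.py <<'E'
# python3 go.py x y z yaw [from x y z yaw]: totals in shares; turn first, then shift (tool axes after the turn)
import sys, numpy as np
from workcell import bot
a=list(map(float,sys.argv[1:])); s=bot.sense()
p,y=(np.array(a[4:7]),a[7]) if len(a)>4 else (s['ee_pos'],s['eef_rot'][2])
t=a[3]; c,k=np.cos(np.radians(t)),np.sin(np.radians(t)); d=np.array(a[:3])-p
sh=np.array([c*d[0]+k*d[1],k*d[0]-c*d[1],-d[2]])/400
print('at',p.round(1),s['eef_rot'].round(2),'turn z',round(-((t-y+180)%360-180)/30,3),'shift',sh.round(4),'rows>=',np.ceil(np.linalg.norm(sh)*400/50))
E
python3 go.py 528.4 -30.2 260 7.2
```

```text
at [ 233.2 -525.4  291.8] [-179.94    0.     23.94] turn z 0.558 shift [ 0.8873 -1.1356  0.0794] rows>= 12.0
```

>>> {"op": "apply_moves", "data": {"plan": [[0,0,0,0,0,0.279,1],[0,0,0,0,0,0.279,1],[0.074,-0.095,0.007,0,0,0,1],[0.074,-0.095,0.007,0,0,0,1],[0.074,-0.095,0.007,0,0,0,1],[0.074,-0.095,0.007,0,0,0,1],[0.074,-0.095,0.007,0,0,0,1],[0.074,-0.095,0.007,0,0,0,1],[0.074,-0.095,0.007,0,0,0,1],[0.074,-0.095,0.007,0,0,0,1],[0.074,-0.095,0.007,0,0,0,1],[0.074,-0.095,0.007,0,0,0,1]]}}

```text
time_s: 1.7
ee_pos: [479.9, -110.0, 264.2]
eef_rot: [180.0, -0.0, 7.2]
ft_force: [0.3, -0.6, 0.1]
opening: 91.4
gripper_force: 0.0
```

>>> {"op": "apply_moves", "data": {"plan": [[0.074,-0.095,0.007,0,0,0,1],[0.074,-0.095,0.007,0,0,0,1],[0,0,0,0,0,0,1],[0,0,0,0,0,0,1]]}}

```text
time_s: 2.2
ee_pos: [528.1, -28.8, 258.4]
eef_rot: [180.0, 0.1, 7.2]
ft_force: [0.4, -0.4, 0.3]
opening: 91.0
gripper_force: 0.0
```

```bash
python3 go.py 528.4 -30.2 136 7.2
```

```text
at [528.1 -28.8 258.4] [1.7998e+02 7.0000e-02 7.2300e+00] turn z 0.001 shift [2.000e-04 3.400e-03 3.059e-01] rows>= 3.0
```

>>> {"op": "apply_moves", "data": {"plan": [[0,0.003,0.08,0,0,0,1],[0,0,0.08,0,0,0,1],[0,0,0.08,0,0,0,1],[0,0,0.066,0,0,0,1],[0,0,0,0,0,0,1],[0,0,0,0,0,0,-1],[0,0,0,0,0,0,-1],[0,0,0,0,0,0,-1],[0,0,0,0,0,0,-1],[0,0,0,0,0,0,-1],[0,0,0,0,0,0,-1]]}}

```text
time_s: 3.58
ee_pos: [528.9, -29.9, 136.6]
eef_rot: [180.0, -0.0, 7.2]
ft_force: [-1.2, -1.1, 2.6]
opening: 49.6
gripper_force: 30.0
```

```bash
python3 go.py 528.4 -30.2 280 7.2; python3 go.py 392 317 270 7.2 528.4 -30.2 270 7.2
```

```text
at [528.9 -29.9 136.6] [ 1.7998e+02 -3.0000e-02  7.2100e+00] turn z 0.0 shift [-0.0013  0.0006 -0.3586] rows>= 3.0
at [528.4 -30.2 270. ] [ 1.7998e+02 -3.0000e-02  7.2100e+00] turn z -0.0 shift [-0.2295 -0.9039 -0.    ] rows>= 8.0
```

>>> {"op": "apply_moves", "data": {"plan": [[0,0,-0.04,0,0,0,-1],[0,0,-0.1,0,0,0,-1],[0,0,-0.1,0,0,0,-1],[0,0,-0.093,0,0,0,-1],[-0.0255,-0.1,0,0,0,0,-1],[-0.0255,-0.1,0,0,0,0,-1],[-0.0255,-0.1,0,0,0,0,-1],[-0.0255,-0.1,0,0,0,0,-1],[-0.0255,-0.1,0,0,0,0,-1],[-0.0255,-0.1,0,0,0,0,-1],[-0.0255,-0.1,0,0,0,0,-1],[-0.0255,-0.1,0,0,0,0,-1]]}}

```text
time_s: 5.08
ee_pos: [406.6, 278.5, 268.8]
eef_rot: [180.0, 0.1, 7.2]
ft_force: [-0.0, 0.5, -2.2]
opening: 49.5
gripper_force: 30.0
```

>>> {"op": "apply_moves", "data": {"plan": [[-0.0255,-0.1,0,0,0,0,-1],[0,0,0,0,0,0,-1],[0,0,0,0,0,0,-1]]}}

```text
time_s: 5.45
ee_pos: [392.3, 315.4, 268.8]
eef_rot: [179.9, 0.1, 7.2]
ft_force: [0.2, -0.7, -2.4]
opening: 49.5
gripper_force: 30.0
```

```bash
python3 go.py 392 317 125 7.2; python3 - <<'E'
from h import *
cv2.imwrite('pics/t1.png',viewer.read_camera('top')[:,:,::-1])
E
```

```text
at [392.3 315.4 268.8] [1.7992e+02 7.0000e-02 7.2300e+00] turn z 0.001 shift [-1.000e-04 -4.100e-03  3.595e-01] rows>= 3.0
```

View pics/t1.png

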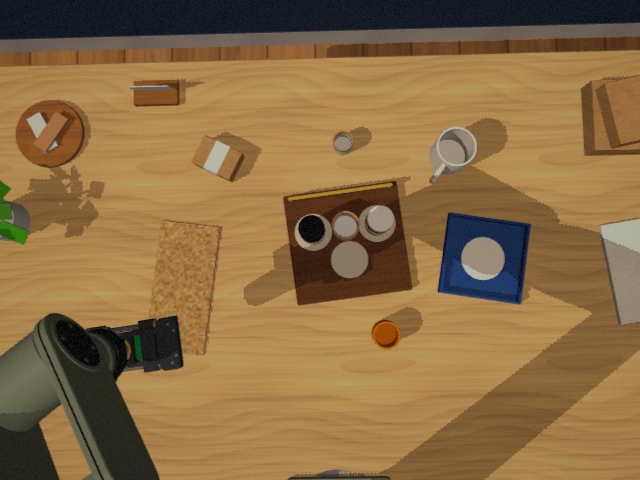

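Green is held over the mat's near end, with the lid at about (140,345). The planter, black and white are unmoved. Lowering.

>>> {"op": "apply_moves", "data": {"plan": [[0,-0.004,0.09,0,0,0,-1],[0,0,0.09,0,0,0,-1],[0,0,0.09,0,0,0,-1],[0,0,0.07,0,0,0,-1],[0,0,0.018,0,0,0,-1],[0,0,0.003,0,0,0,-1],[0,0,0,0,0,0,-1]]}}

```text
time_s: 6.38
ee_pos: [393.1, 317.7, 126.1]
eef_rot: [-179.9, -0.1, 7.2]
ft_force: [0.1, -0.3, -1.5]
opening: 50.0
gripper_force: 30.0
```

>>> {"op": "apply_moves", "data": {"plan": [[0,0,0.002,0,0,0,-1],[0,0,0,0,0,0,-1],[0,0,0.002,0,0,0,-1],[0,0,0,0,0,0,-1]]}}

```text
time_s: 6.88
ee_pos: [392.4, 317.5, 123.6]
eef_rot: [-180.0, -0.0, 7.2]
ft_force: [0.1, 0.2, -0.6]
opening: 49.3
gripper_force: 30.0
```

>>> {"op": "apply_moves", "data": {"plan": [[0,0,0,0,0,0,0.4],[0,0,0,0,0,0,0.7],[0,0,0,0,0,0,0.7],[0,0,-0.1,0,0,0,0.7],[0,0,-0.13,0,0,0,0.7],[0,0,-0.13,0,0,0,1],[0,0,0,0,0,-0.34,1],[0,0,0,0,0,-0.34,1],[0,0,0,0,0,-0.34,1],[0,0,0,0,0,-0.34,1],[0,0,0,0,0,-0.34,1],[0,0,0,0,0,-0.34,1]]}}

```text
time_s: 8.38
ee_pos: [392.3, 317.3, 267.4]
eef_rot: [180.0, 0.0, 68.7]
ft_force: [-0.7, -0.1, 0.4]
opening: 91.0
gripper_force: 0.0
```

>>> {"op": "apply_moves", "data": {"plan": [[0,0,0,0,0,-0.34,1],[0,0,0,0,0,-0.34,1],[0,0,0,0,0,-0.28,1],[0,0,0,0,0,0,1]]}}

```text
time_s: 8.88
ee_pos: [392.3, 317.4, 267.4]
eef_rot: [-180.0, 0.0, 97.1]
ft_force: [0.4, 0.1, 0.7]
opening: 91.2
gripper_force: 0.0
```

```bash
python3 go.py 583.7 40.4 260 97.2
```

```text
at [392.3 317.4 267.4] [-1.80e+02  1.00e-02  9.71e+01] turn z -0.003 shift [-0.7469  0.3879  0.0185] rows>= 7.0
```

>>> {"op": "apply_moves", "data": {"plan": [[-0.0934,0.0485,0.0023,0,0,0,1],[-0.0934,0.0485,0.0023,0,0,0,1],[-0.0934,0.0485,0.0023,0,0,0,1],[-0.0934,0.0485,0.0023,0,0,0,1],[-0.0934,0.0485,0.0023,0,0,0,1],[-0.0934,0.0485,0.0023,0,0,0,1],[-0.0934,0.0485,0.0023,0,0,0,1],[-0.0934,0.0485,0.0023,0,0,0,1],[0,0,0,0,0,0,1],[0,0,0,0,0,0,1]]}}

```text
time_s: 10.12
ee_pos: [583.4, 40.5, 259.8]
eef_rot: [-179.9, -0.0, 97.1]
ft_force: [-1.0, -0.1, -0.8]
opening: 91.2
gripper_force: 0.0
```

```bash
python3 go.py 583.7 40.4 136 97.2
```

```text
at [583.4  40.5 259.8] [-1.7995e+02 -3.0000e-02  9.7100e+01] turn z -0.003 shift [-0.0004  0.0007  0.3095] rows>= 3.0
```

>>> {"op": "apply_moves", "data": {"plan": [[0,0,0.08,0,0,0,1],[0,0,0.08,0,0,0,1],[0,0,0.08,0,0,0,1],[0,0,0.069,0,0,0,1],[0,0,0,0,0,0,1],[0,0,0,0,0,0,-1],[0,0,0,0,0,0,-1],[0,0,0,0,0,0,-1],[0,0,0,0,0,0,-1],[0,0,0,0,0,0,-1],[0,0,0,0,0,0,-1]]}}

```text
time_s: 11.5
ee_pos: [584.2, 40.3, 136.9]
eef_rot: [179.9, 0.0, 97.2]
ft_force: [0.6, 1.0, 2.4]
opening: 49.5
gripper_force: 30.0
```

```bash
python3 go.py 570 295 136 97.2
```

```text
at [584.2  40.3 136.9] [1.7993e+02 1.0000e-02 9.7190e+01] turn z -0.0 shift [0.6362 0.0447 0.0022] rows>= 6.0
```

Black's home TCP is (584.2, 40.3, 136.9).

>>> {"op": "apply_moves", "data": {"plan": [[0,0,-0.04,0,0,0,-1],[0,0,-0.1,0,0,0,-1],[0,0,-0.1,0,0,0,-1],[0,0,-0.09,0,0,0,-1],[0.106,0.0075,0,0,0,0,-1],[0.106,0.0075,0,0,0,0,-1],[0.106,0.0075,0,0,0,0,-1],[0.106,0.0075,0,0,0,0,-1],[0.106,0.0075,0,0,0,0,-1],[0.106,0.0075,0,0,0,0,-1],[0,0,0,0,0,0,-1],[0,0,0,0,0,0,-1]]}}

```text
time_s: 13.0
ee_pos: [569.4, 294.6, 268.5]
eef_rot: [-180.0, 0.1, 97.2]
ft_force: [0.7, 0.1, -2.4]
opening: 49.5
gripper_force: 30.0
```

```bash
python3 go.py 570 295 124 97.2
```

```text
at [569.4 294.6 268.5] [-1.7995e+02  6.0000e-02  9.7220e+01] turn z 0.001 shift [0.0008 0.0016 0.3612] rows>= 3.0
```

>>> {"op": "apply_moves", "data": {"plan": [[0,0,0.09,0,0,0,-1],[0,0,0.09,0,0,0,-1],[0,0,0.09,0,0,0,-1],[0,0,0.065,0,0,0,-1],[0,0,0.018,0,0,0,-1],[0,0,0.004,0,0,0,-1],[0,0,0,0,0,0,-1],[0,0,0.002,0,0,0,-1],[0,0,0,0,0,0,-1]]}}

```text
time_s: 14.12
ee_pos: [569.9, 295.1, 125.5]
eef_rot: [179.9, -0.0, 97.2]
ft_force: [0.1, -0.4, -1.5]
opening: 49.5
gripper_force: 30.0
```

>>> {"op": "apply_moves", "data": {"plan": [[0,0,0.002,0,0,0,-1],[0,0,0.002,0,0,0,-1],[0,0,0,0,0,0,-1]]}}

```text
time_s: 14.5
ee_pos: [569.8, 295.1, 123.9]
eef_rot: [180.0, -0.0, 97.2]
ft_force: [-0.1, -0.0, 2.9]
opening: 49.7
gripper_force: 30.0
```

```bash
python3 go.py 599.6 -86.1 260 97.2
```

```text
at [569.8 295.1 123.9] [ 1.7997e+02 -1.0000e-02  9.7200e+01] turn z 0.0 shift [-0.9548 -0.0456 -0.3404] rows>= 9.0
```

>>> {"op": "apply_moves", "data": {"plan": [[0,0,0,0,0,0,0.4],[0,0,0,0,0,0,0.7],[0,0,0,0,0,0,0.7],[0,0,-0.1,0,0,0,0.7],[0,0,-0.12,0,0,0,1],[0,0,-0.12,0,0,0,1],[-0.106,-0.005,0,0,0,0,1],[-0.106,-0.005,0,0,0,0,1],[-0.106,-0.005,0,0,0,0,1],[-0.106,-0.005,0,0,0,0,1],[-0.106,-0.005,0,0,0,0,1],[-0.106,-0.005,0,0,0,0,1]]}}

```text
time_s: 16.0
ee_pos: [589.7, 39.7, 259.3]
eef_rot: [180.0, 0.0, 97.2]
ft_force: [1.2, -0.5, 0.3]
opening: 90.9
gripper_force: 0.0
```

>>> {"op": "apply_moves", "data": {"plan": [[-0.106,-0.005,0,0,0,0,1],[-0.106,-0.005,0,0,0,0,1],[-0.106,-0.005,0,0,0,0,1],[0,0,0,0,0,0,1],[0,0,0,0,0,0,1]]}}

```text
time_s: 16.62
ee_pos: [599.6, -85.6, 259.1]
eef_rot: [-180.0, -0.0, 97.2]
ft_force: [0.1, -0.1, 0.2]
opening: 91.2
gripper_force: 0.0
```

```bash
python3 go.py 599.6 -86.1 136.3 97.2
```

```text
at [599.6 -85.6 259.1] [-1.7999e+02 -3.0000e-02  9.7170e+01] turn z -0.001 shift [-1.300e-03 -1.000e-04  3.071e-01] rows>= 3.0
```

>>> {"op": "apply_moves", "data": {"plan": [[-0.001,0,0.08,0,0,0,1],[0,0,0.08,0,0,0,1],[0,0,0.08,0,0,0,1],[0,0,0.067,0,0,0,1],[0,0,0,0,0,0,1],[0,0,0,0,0,0,-1],[0,0,0,0,0,0,-1],[0,0,0,0,0,0,-1],[0,0,0,0,0,0,-1],[0,0,0,0,0,0,-1],[0,0,0,0,0,0,-1]]}}

```text
time_s: 18.0
ee_pos: [599.8, -86.3, 136.8]
eef_rot: [180.0, 0.0, 97.2]
ft_force: [-1.4, -0.3, 3.8]
opening: 49.4
gripper_force: 30.0
```

```bash
python3 go.py 481 306 270 97.2
```

```text
at [599.8 -86.3 136.8] [1.7999e+02 1.0000e-02 9.7190e+01] turn z -0.0 shift [ 1.0103 -0.1717 -0.3329] rows>= 9.0
```

White's home TCP is (599.8, -86.3, 136.8).

>>> {"op": "apply_moves", "data": {"plan": [[0,0,-0.04,0,0,0,-1],[0,0,-0.1,0,0,0,-1],[0,0,-0.1,0,0,0,-1],[0,0,-0.093,0,0,0,-1],[0.101,-0.0172,0,0,0,0,-1],[0.101,-0.0172,0,0,0,0,-1],[0.101,-0.0172,0,0,0,0,-1],[0.101,-0.0172,0,0,0,0,-1],[0.101,-0.0172,0,0,0,0,-1],[0.101,-0.0172,0,0,0,0,-1],[0.101,-0.0172,0,0,0,0,-1],[0.101,-0.0172,0,0,0,0,-1]]}}

```text
time_s: 19.5
ee_pos: [504.0, 228.7, 270.3]
eef_rot: [180.0, -0.0, 97.2]
ft_force: [0.4, -0.1, -2.7]
opening: 49.3
gripper_force: 30.0
```

>>> {"op": "apply_moves", "data": {"plan": [[0.101,-0.0172,0,0,0,0,-1],[0.101,-0.0172,0,0,0,0,-1],[0,0,0,0,0,0,-1],[0,0,0,0,0,0,-1]]}}

```text
time_s: 20.0
ee_pos: [480.8, 305.6, 269.9]
eef_rot: [180.0, 0.0, 97.2]
ft_force: [-0.4, 0.0, -2.1]
opening: 49.6
gripper_force: 30.0
```

```bash
python3 go.py 481 306 124 97.2
```

```text
at [480.8 305.6 269.9] [1.800e+02 4.000e-02 9.722e+01] turn z 0.001 shift [0.001  0.0006 0.3647] rows>= 3.0
```

>>> {"op": "apply_moves", "data": {"plan": [[0,0,0.09,0,0,0,-1],[0,0,0.09,0,0,0,-1],[0,0,0.09,0,0,0,-1],[0,0,0.065,0,0,0,-1],[0,0,0.02,0,0,0,-1],[0,0,0.005,0,0,0,-1],[0,0,0,0,0,0,-1],[0,0,0.002,0,0,0,-1],[0,0,0.002,0,0,0,-1],[0,0,0,0,0,0,-1]]}}

```text
time_s: 21.25
ee_pos: [480.9, 306.0, 124.3]
eef_rot: [180.0, -0.0, 97.2]
ft_force: [0.7, -0.5, -2.1]
opening: 49.4
gripper_force: 30.0
```

>>> {"op": "apply_moves", "data": {"plan": [[0,0,0.002,0,0,0,-1],[0,0,0,0,0,0,-1],[0,0,0,0,0,0,0.3],[0,0,0,0,0,0,0.5],[0,0,0,0,0,0,0.5],[0,0,-0.1,0,0,0,0.5],[0,0,-0.12,0,0,0,0.5],[0,0,-0.12,0,0,0,1],[0,0,0,0,0,0,1]]}}

```text
time_s: 22.38
ee_pos: [482.5, 306.9, 263.5]
eef_rot: [179.5, -0.2, 97.2]
ft_force: [0.0, -0.2, -1.1]
opening: 85.6
gripper_force: 0.0
```

```bash
python3 go.py 592 -23 260 97.2
```

```text
at [482.5 306.9 263.5] [179.51  -0.21  97.2 ] turn z -0.0 shift [-0.8526  0.1682  0.0087] rows>= 7.0
```

>>> {"op": "apply_moves", "data": {"plan": [[-0.095,0.0187,0,0,0,0,1],[-0.095,0.0187,0,0,0,0,1],[-0.095,0.0187,0,0,0,0,1],[-0.095,0.0187,0,0,0,0,1],[-0.095,0.0187,0,0,0,0,1],[-0.095,0.0187,0,0,0,0,1],[-0.095,0.0187,0,0,0,0,1],[-0.095,0.0187,0,0,0,0,1],[-0.095,0.0187,0,0,0,0,1],[0,0,0,0,0,0,1],[0,0,0,0,0,0,1]]}}

```text
time_s: 23.75
ee_pos: [589.9, -24.6, 258.2]
eef_rot: [-179.9, -0.0, 97.2]
ft_force: [-0.4, 0.4, -0.7]
opening: 91.4
gripper_force: 0.0
```

```bash
python3 go.py 592 -23 111 97.2; python3 - <<'E'
from h import *
cv2.imwrite('pics/s2.png',viewer.read_camera('side')[:,:,::-1])
im=viewer.read_camera('top'); cv2.imwrite('pics/t2.png',im[:,:,::-1])
E
```

```text
at [589.9 -24.6 258.2] [-1.7988e+02 -5.0000e-02  9.7180e+01] turn z -0.001 shift [0.0032 0.0056 0.368 ] rows>= 3.0
```

View pics/t2.png

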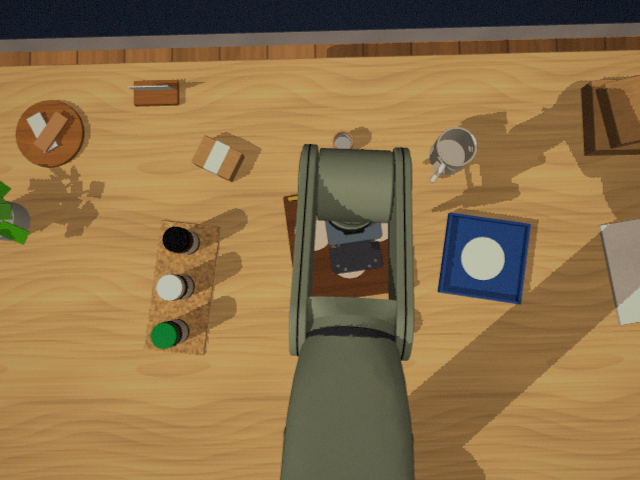

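View pics/s2.png

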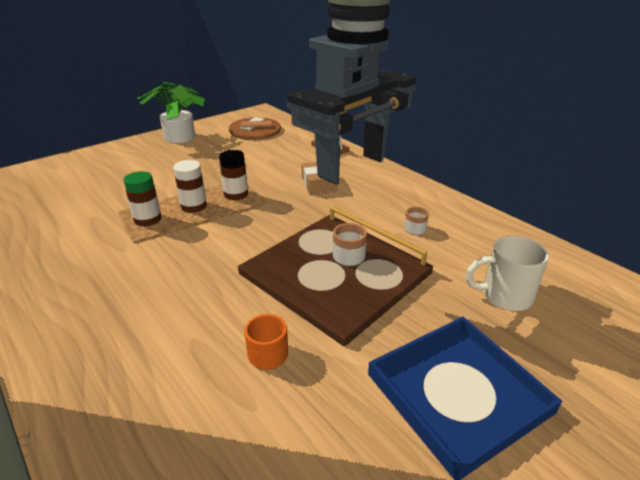

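All three candles stand on the mat: black (181,240), white (175,288), green (170,335). The planter is alone on the board, with its rim at (349,233) in the side view.

```bash
python3 - <<'E'
from h import *
im=cv2.imread('pics/top0.png'); print(ray('top',[346,225.1],68))
s=viewer.read_camera('side')
print(ray('side',[349.5,233.5],68), proj('side',[[592,-23,68],[592,-23,18]]), proj('top',[[592,-23,68]]))
E
python3 go.py 592 -23 111 97.2
```

```text
[[591.81712457 -24.1162033 ]]
[[588.00438279 -27.1020364 ]] [[349.61151222 231.48181251]
 [348.52632376 256.66173122]] [[345.41125804 225.01701041]]
at [590.1 -23.9 259. ] [-1.7996e+02 -2.0000e-02  9.7270e+01] turn z 0.002 shift [0.0016 0.0049 0.37  ] rows>= 3.0
```

Both views agree to within about 3 mm. I'll target (591.5,-24).

>>> {"op": "apply_moves", "data": {"plan": [[0,0.003,0.09,0,0,0,0.76],[0,0,0.09,0,0,0,0.76],[0,0,0.09,0,0,0,0.76],[0,0,0.08,0,0,0,0.76],[0,0,0.02,0,0,0,0.76],[0,0,0,0,0,0,0.76],[0,0,0,0,0,0,-1],[0,0,0,0,0,0,-1],[0,0,0,0,0,0,-1],[0,0,0,0,0,0,-1],[0,0,0,0,0,0,-1]]}}

```text
time_s: 25.28
ee_pos: [592.4, -24.8, 112.2]
eef_rot: [179.9, 0.0, 97.2]
ft_force: [0.2, 0.5, 6.1]
opening: 53.8
gripper_force: 30.0
```

```bash
python3 go.py 526 -296 240 97.2
```

```text
at [592.4 -24.8 112.2] [1.7988e+02 2.0000e-02 9.7190e+01] turn z -0.0 shift [-0.6518 -0.2496 -0.3195] rows>= 7.0
```

>>> {"op": "apply_moves", "data": {"plan": [[0,0,-0.04,0,0,0,-1],[0,0,-0.09,0,0,0,-1],[0,0,-0.1,0,0,0,-1],[0,0,-0.09,0,0,0,-1],[-0.093,-0.0357,0,0,0,0,-1],[-0.093,-0.0357,0,0,0,0,-1],[-0.093,-0.0357,0,0,0,0,-1],[-0.093,-0.0357,0,0,0,0,-1],[-0.093,-0.0357,0,0,0,0,-1],[-0.093,-0.0357,0,0,0,0,-1],[-0.093,-0.0357,0,0,0,0,-1],[0,0,0,0,0,0,-1]]}}

```text
time_s: 26.78
ee_pos: [524.1, -297.9, 239.5]
eef_rot: [-180.0, 0.0, 97.0]
ft_force: [-0.6, 0.6, 0.3]
opening: 53.8
gripper_force: 30.0
```

```bash
python3 go.py 526 -296 100 97.2;python3 - <<'E'
from h import *
cv2.imwrite('pics/s3.png',viewer.read_camera('side')[:,:,::-1])
E
```

```text
at [ 524.1 -297.9  239.5] [-1.7996e+02  2.0000e-02  9.7000e+01] turn z -0.007 shift [0.0042 0.0053 0.3486] rows>= 3.0
```

View pics/s3.png

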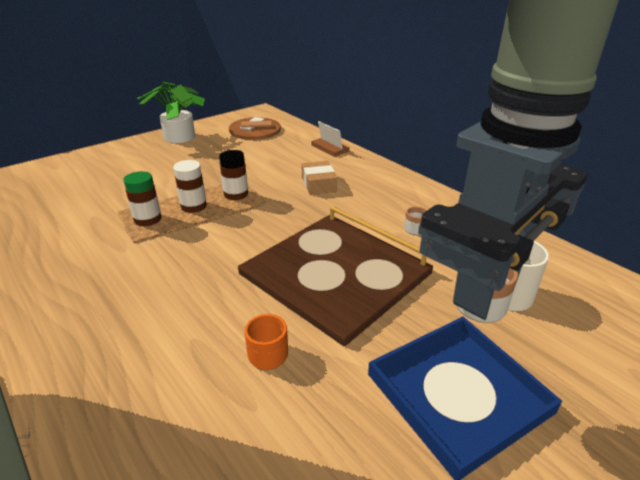

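The planter is gripped above the tray at about (487,295) and level. Lowering.

>>> {"op": "apply_moves", "data": {"plan": [[0.0042,0.005,0.08,0,0,0,-1],[0,0,0.09,0,0,0,-1],[0,0,0.09,0,0,0,-1],[0,0,0.065,0,0,0,-1],[0,0,0.015,0,0,0,-1],[0,0,0.004,0,0,0,-1],[0,0,0,0,0,0,-1],[0,0,0,0,0,0,-1]]}}

```text
time_s: 27.82
ee_pos: [527.4, -293.9, 102.8]
eef_rot: [179.9, 0.1, 97.2]
ft_force: [-0.3, -0.2, -0.8]
opening: 53.6
gripper_force: 30.0
```

>>> {"op": "apply_moves", "data": {"plan": [[-0.003,0.003,0.004,0,0,0,-1],[0,0,0.002,0,0,0,-1],[0,0,0.001,0,0,0,-1],[0,0,0,0,0,0,-1],[0,0,0,0,0,0,-1]]}}

```text
time_s: 28.45
ee_pos: [528.4, -294.9, 99.3]
eef_rot: [180.0, 0.0, 97.2]
ft_force: [-0.7, 0.7, 3.1]
opening: 53.7
gripper_force: 30.0
```

>>> {"op": "apply_moves", "data": {"plan": [[0,0,0,0,0,0,0.4],[0,0,0,0,0,0,0.76],[0,0,0,0,0,0,0.76],[0,0,-0.1,0,0,0,0.76],[0,0,-0.14,0,0,0,1],[0,0,-0.14,0,0,0,1],[0,0,-0.04,0,0,0,1],[0.09,0,0,0,0,0,1],[0.12,0,0,0,0,0,1],[0.12,0,0,0,0,0,1],[0.12,0,0,0,0,0,1],[0,0,0,0,0,0,1]]}}

```text
time_s: 29.95
ee_pos: [504.6, -113.6, 265.9]
eef_rot: [-179.9, -0.1, 97.4]
ft_force: [0.1, 0.5, -0.3]
opening: 91.7
gripper_force: 0.0
```

```bash
python3 go.py 480.9 306 260 97.2;python3 - <<'E'
from h import *
im=viewer.read_camera('top'); cv2.imwrite('pics/t4.png',im[:,:,::-1])
hsv=cv2.cvtColor(im,cv2.COLOR_RGB2HSV); H,S,V=[hsv[:,:,k].astype(int) for k in range(3)]
print(proj('top',[[526,-296.5,5],[526,-296.5,55]]))
u=lambda m:m.astype(np.uint8)
print('green',circ(blob(u((H>50)&(H<80)&(S>120)&(V>80)),(140,300,220,370)),95))
print('black',circ(blob(u(V<45),(150,215,197,255)),95))
E
```

```text
at [ 504.6 -113.6  265.9] [-1.7986e+02 -8.0000e-02  9.7420e+01] turn z 0.007 shift [1.0481 0.0726 0.0149] rows>= 9.0
[[482.25825913 257.98872307]
 [489.25041928 256.98635479]]
green [392.5 317.3  45.9  46.8]
black [569.5 290.8  46.8  56.6]
```

View pics/t4.png

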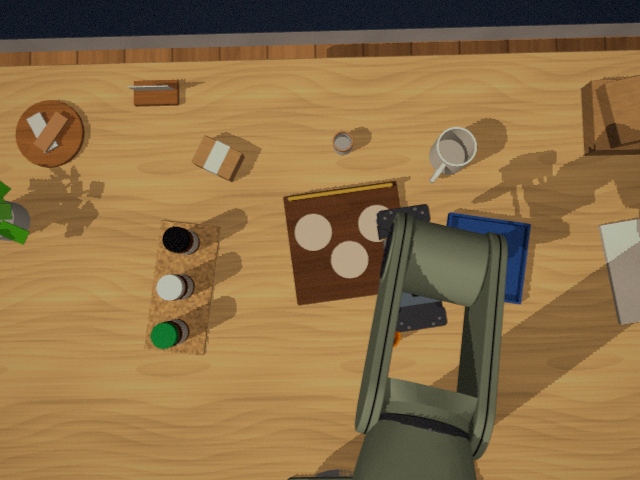

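The arm still hides the tray, so I'll check it from the mat. The candles stand where I released them. Fetching white.

>>> {"op": "apply_moves", "data": {"plan": [[0.1048,0.0073,0,0,0,0.007,1],[0.1048,0.0073,0,0,0,0,1],[0.1048,0.0073,0,0,0,0,1],[0.1048,0.0073,0,0,0,0,1],[0.1048,0.0073,0,0,0,0,1],[0.1048,0.0073,0,0,0,0,1],[0.1048,0.0073,0,0,0,0,1],[0.1048,0.0073,0,0,0,0,1],[0.1048,0.0073,0,0,0,0,0.6],[0.1048,0.0073,0,0,0,0,0.6],[0,0,0,0,0,0,0.6],[0,0,0,0,0,0,0.6]]}}

```text
time_s: 31.5
ee_pos: [484.1, 302.4, 266.1]
eef_rot: [-179.9, 0.1, 96.9]
ft_force: [0.6, -1.1, 0.1]
opening: 72.9
gripper_force: 0.0
```

```bash
python3 go.py 480.9 306 123.7 97.2;python3 - <<'E'
from h import *
im=viewer.read_camera('top'); cv2.imwrite('pics/t5.png',cv2.resize(im[190:320,425:545],None,fx=4,fy=4)[:,:,::-1])
E
```

```text
at [484.1 302.4 266.1] [-1.7994e+02  8.0000e-02  9.6950e+01] turn z -0.008 shift [ 0.0099 -0.0068  0.3559] rows>= 3.0
```

View pics/t5.png

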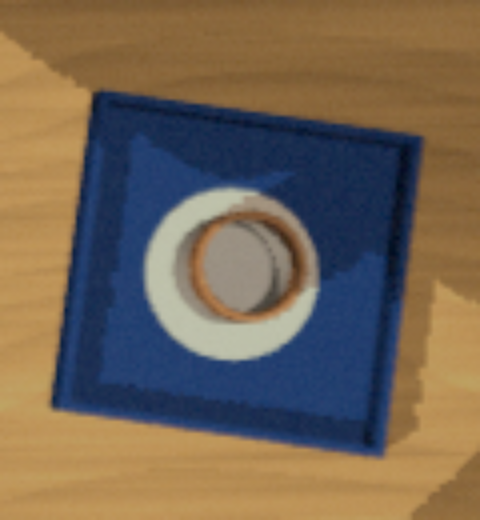

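The planter stands on the cream pad. Its rim is at about (487,256.5), which is 3–4 mm from the middle and well inside 16 mm.

>>> {"op": "apply_moves", "data": {"plan": [[0,0,0,0,0,-0.008,0.6],[0.01,-0.007,0.02,0,0,0,0.6],[0,0,0.09,0,0,0,0.6],[0,0,0.09,0,0,0,0.6],[0,0,0.09,0,0,0,0.6],[0,0,0.065,0,0,0,0.6],[0,0,0,0,0,0,0.6],[0,0,0,0,0,0,-1],[0,0,0,0,0,0,-1],[0,0,0,0,0,0,-1],[0,0,0,0,0,0,-1],[0,0,0,0,0,0,-1]]}}

```text
time_s: 33.05
ee_pos: [480.7, 307.3, 126.0]
eef_rot: [179.9, -0.0, 97.2]
ft_force: [-1.0, -0.1, 5.6]
opening: 49.5
gripper_force: 30.0
```

```bash
python3 go.py 599.8 -86.3 270 97.2
```

```text
at [480.7 307.3 126. ] [ 1.7989e+02 -4.0000e-02  9.7230e+01] turn z 0.001 shift [-1.0136  0.1721 -0.3599] rows>= 9.0
```

>>> {"op": "apply_moves", "data": {"plan": [[0,0,-0.04,0,0,0,-1],[0,0,-0.1,0,0,0,-1],[0,0,-0.11,0,0,0,-1],[0,0,-0.11,0,0,0,-1],[-0.101,0.0172,0,0,0,0,-1],[-0.101,0.0172,0,0,0,0,-1],[-0.101,0.0172,0,0,0,0,-1],[-0.101,0.0172,0,0,0,0,-1],[-0.101,0.0172,0,0,0,0,-1],[-0.101,0.0172,0,0,0,0,-1],[-0.101,0.0172,0,0,0,0,-1],[-0.101,0.0172,0,0,0,0,-1]]}}

```text
time_s: 34.55
ee_pos: [575.5, -8.0, 269.4]
eef_rot: [-180.0, 0.0, 97.2]
ft_force: [1.0, 0.4, -1.9]
opening: 49.5
gripper_force: 30.0
```

>>> {"op": "apply_moves", "data": {"plan": [[-0.101,0.0172,0,0,0,0,-1],[-0.101,0.0172,0,0,0,0,-1],[0,0,0,0,0,0,-1],[0,0,0,0,0,0,-1],[0,0,0,0,0,0,-1]]}}

```text
time_s: 35.17
ee_pos: [599.0, -84.0, 269.1]
eef_rot: [-180.0, -0.0, 97.3]
ft_force: [-0.5, -0.2, -2.4]
opening: 49.8
gripper_force: 30.0
```

```bash
python3 go.py 599.8 -85.3 139 97.2
```

```text
at [599.  -84.  269.1] [-1.7999e+02 -2.0000e-02  9.7300e+01] turn z 0.003 shift [-0.0034  0.0016  0.3252] rows>= 3.0
```

>>> {"op": "apply_moves", "data": {"plan": [[-0.003,0.002,0.08,0,0,0,-1],[0,0,0.09,0,0,0,-1],[0,0,0.08,0,0,0,-1],[0,0,0.05,0,0,0,-1],[0,0,0.018,0,0,0,-1],[0,0,0.004,0,0,0,-1],[0,0,0.002,0,0,0,-1],[0,0,0,0,0,0,-1],[0,0,0,0,0,0,-1]]}}

```text
time_s: 36.3
ee_pos: [600.5, -86.2, 139.9]
eef_rot: [179.9, 0.0, 97.2]
ft_force: [0.8, -0.8, -2.3]
opening: 49.4
gripper_force: 30.0
```

Then one more step down, release, and on to black.

>>> {"op": "apply_moves", "data": {"plan": [[0,0,0.002,0,0,0,-1],[0,0,0.001,0,0,0,-1],[0,0,0,0,0,0,-1]]}}

```text
time_s: 36.67
ee_pos: [600.5, -86.3, 139.1]
eef_rot: [179.9, 0.0, 97.2]
ft_force: [-1.7, 0.1, 6.0]
opening: 49.3
gripper_force: 30.0
```

```bash
python3 go.py 569.9 295.1 265 97.2
```

```text
at [600.5 -86.3 139.1] [1.7995e+02 3.0000e-02 9.7230e+01] turn z 0.001 shift [ 0.9555  0.0437 -0.3148] rows>= 9.0
```

>>> {"op": "apply_moves", "data": {"plan": [[0,0,0,0,0,0,0.4],[0,0,0,0,0,0,0.7],[0,0,0,0,0,0,0.7],[0,0,-0.1,0,0,0,0.7],[0,0,-0.11,0,0,0,0.7],[0,0,-0.105,0,0,0,0.7],[0.106,0.005,0,0,0,0,0.7],[0.106,0.005,0,0,0,0,0.7],[0.106,0.005,0,0,0,0,0.7],[0.106,0.005,0,0,0,0,0.7],[0.106,0.005,0,0,0,0,0.7],[0.106,0.005,0,0,0,0,0.7]]}}

```text
time_s: 38.17
ee_pos: [580.0, 169.1, 263.9]
eef_rot: [180.0, 0.0, 97.2]
ft_force: [0.8, 0.9, -0.6]
opening: 77.6
gripper_force: 0.0
```

>>> {"op": "apply_moves", "data": {"plan": [[0.106,0.005,0,0,0,0,0.7],[0.106,0.005,0,0,0,0,0.7],[0.106,0.005,0,0,0,0,0.7],[0,0,0,0,0,0,0.7],[0,0,0,0,0,0,0.7],[0,0,0,0,0,0,0.7]]}}

```text
time_s: 38.92
ee_pos: [570.3, 293.5, 264.0]
eef_rot: [-180.0, 0.0, 97.2]
ft_force: [-0.2, -0.0, -0.0]
opening: 77.6
gripper_force: 0.0
```

```bash
python3 go.py 569.9 295.1 123.9 97.2
```

```text
at [570.3 293.5 264. ] [-1.7999e+02  3.0000e-02  9.7150e+01] turn z -0.002 shift [ 0.004  -0.0005  0.3503] rows>= 3.0
```

>>> {"op": "apply_moves", "data": {"plan": [[0.003,0,0.09,0,0,0,0.7],[0,0,0.09,0,0,0,0.7],[0,0,0.09,0,0,0,0.7],[0,0,0.08,0,0,0,0.7],[0,0,0,0,0,0,0.7],[0,0,0,0,0,0,0.7],[0,0,0,0,0,0,-1],[0,0,0,0,0,0,-1],[0,0,0,0,0,0,-1],[0,0,0,0,0,0,-1],[0,0,0,0,0,0,-1]]}}

```text
time_s: 40.3
ee_pos: [570.0, 296.0, 124.7]
eef_rot: [180.0, -0.0, 97.2]
ft_force: [-1.3, -0.3, 4.8]
opening: 49.4
gripper_force: 30.0
```

```bash
python3 go.py 584.2 40.3 270 97.2
```

```text
at [570.  296.  124.7] [ 1.7997e+02 -1.0000e-02  9.7230e+01] turn z 0.001 shift [-0.6385 -0.045  -0.3633] rows>= 6.0
```

>>> {"op": "apply_moves", "data": {"plan": [[0,0,-0.04,0,0,0,-1],[0,0,-0.1,0,0,0,-1],[0,0,-0.11,0,0,0,-1],[0,0,-0.11,0,0,0,-1],[-0.106,-0.0075,0,0,0,0,-1],[-0.106,-0.0075,0,0,0,0,-1],[-0.106,-0.0075,0,0,0,0,-1],[-0.106,-0.0075,0,0,0,0,-1],[-0.106,-0.0075,0,0,0,0,-1],[-0.106,-0.0075,0,0,0,0,-1],[0,0,0,0,0,0,-1],[0,0,0,0,0,0,-1]]}}

```text
time_s: 41.8
ee_pos: [584.1, 41.5, 268.3]
eef_rot: [180.0, -0.0, 97.2]
ft_force: [-0.4, -0.8, -1.1]
opening: 49.4
gripper_force: 30.0
```

```bash
python3 go.py 584.2 41.2 137.7 97.2
```

```text
at [584.1  41.5 268.3] [ 1.7999e+02 -4.0000e-02  9.7200e+01] turn z 0.0 shift [-8.000e-04  2.000e-04  3.264e-01] rows>= 3.0
```

>>> {"op": "apply_moves", "data": {"plan": [[0,0,0.08,0,0,0,-1],[0,0,0.09,0,0,0,-1],[0,0,0.08,0,0,0,-1],[0,0,0.05,0,0,0,-1],[0,0,0.018,0,0,0,-1],[0,0,0.004,0,0,0,-1],[0,0,0.002,0,0,0,-1],[0,0,0,0,0,0,-1],[0,0,0,0,0,0,-1]]}}

```text
time_s: 42.92
ee_pos: [584.4, 41.2, 139.0]
eef_rot: [179.9, 0.0, 97.2]
ft_force: [0.1, -0.7, -2.6]
opening: 49.4
gripper_force: 30.0
```

>>> {"op": "apply_moves", "data": {"plan": [[0,0,0.002,0,0,0,-1],[0,0,0.0015,0,0,0,-1],[0,0,0,0,0,0,-1]]}}

```text
time_s: 43.3
ee_pos: [584.2, 41.1, 137.7]
eef_rot: [180.0, 0.0, 97.2]
ft_force: [-2.9, -0.5, 3.5]
opening: 49.4
gripper_force: 30.0
```

```bash
python3 go.py 392.4 317.5 265 7.2
```

```text
at [584.2  41.1 137.7] [1.7997e+02 1.0000e-02 9.7230e+01] turn z 3.001 shift [-0.3892 -0.7456 -0.3183] rows>= 8.0
```

>>> {"op": "apply_moves", "data": {"plan": [[0,0,0,0,0,0,0.4],[0,0,0,0,0,0,0.7],[0,0,0,0,0,0,0.7],[0,0,-0.1,0,0,0,0.7],[0,0,-0.11,0,0,0,0.7],[0,0,-0.108,0,0,0,0.7],[0,0,0,0,0,0.3333,0.7],[0,0,0,0,0,0.3333,0.7],[0,0,0,0,0,0.3333,0.7],[0,0,0,0,0,0.3333,0.7],[0,0,0,0,0,0.3333,0.7],[0,0,0,0,0,0.3333,0.7]]}}

```text
time_s: 44.8
ee_pos: [584.1, 41.2, 264.1]
eef_rot: [-180.0, 0.0, 36.9]
ft_force: [0.3, -0.2, -0.6]
opening: 77.2
gripper_force: 0.0
```

>>> {"op": "apply_moves", "data": {"plan": [[0,0,0,0,0,0.3333,0.7],[0,0,0,0,0,0.3333,0.7],[0,0,0,0,0,0.3333,0.7],[-0.0487,-0.0932,0,0,0,0,0.7],[-0.0487,-0.0932,0,0,0,0,0.7],[-0.0487,-0.0932,0,0,0,0,0.7],[-0.0487,-0.0932,0,0,0,0,0.7],[-0.0487,-0.0932,0,0,0,0,0.7],[-0.0487,-0.0932,0,0,0,0,0.7],[-0.0487,-0.0932,0,0,0,0,0.7],[-0.0487,-0.0932,0,0,0,0,0.7],[0,0,0,0,0,0,0.7]]}}

```text
time_s: 46.3
ee_pos: [390.7, 319.1, 264.2]
eef_rot: [-180.0, 0.0, 7.5]
ft_force: [0.7, -0.8, -0.1]
opening: 77.1
gripper_force: 0.0
```

>>> {"op": "apply_moves", "data": {"plan": [[0,0,0,0,0,0,0.7],[0,0,0,0,0,0,0.7]]}}

```text
time_s: 46.55
ee_pos: [392.6, 316.7, 264.2]
eef_rot: [180.0, -0.0, 7.2]
ft_force: [0.4, -0.2, 0.6]
opening: 77.4
gripper_force: 0.0
```

```bash
python3 go.py 392.4 317.5 123.6 7.2
```

```text
at [392.6 316.7 264.2] [ 1.7998e+02 -1.0000e-02  7.1600e+00] turn z -0.001 shift [-2.000e-04 -2.100e-03  3.515e-01] rows>= 3.0
```

>>> {"op": "apply_moves", "data": {"plan": [[0,-0.002,0.09,0,0,0,0.7],[0,0,0.09,0,0,0,0.7],[0,0,0.09,0,0,0,0.7],[0,0,0.081,0,0,0,0.7],[0,0,0,0,0,0,0.7],[0,0,0,0,0,0,0.7],[0,0,0,0,0,0,-1],[0,0,0,0,0,0,-1],[0,0,0,0,0,0,-1],[0,0,0,0,0,0,-1],[0,0,0,0,0,0,-1]]}}

```text
time_s: 47.92
ee_pos: [392.1, 318.1, 124.4]
eef_rot: [180.0, -0.0, 7.3]
ft_force: [-0.6, -2.3, 6.5]
opening: 49.5
gripper_force: 30.0
```

```bash
python3 go.py 529.2 -29.9 270 7.2
```

```text
at [392.1 318.1 124.4] [ 1.7999e+02 -4.0000e-02  7.2500e+00] turn z 0.002 shift [ 0.2311  0.9062 -0.364 ] rows>= 9.0
```

>>> {"op": "apply_moves", "data": {"plan": [[0,0,-0.04,0,0,0,-1],[0,0,-0.1,0,0,0,-1],[0,0,-0.11,0,0,0,-1],[0,0,-0.114,0,0,0,-1],[0.0257,0.1007,0,0,0,0,-1],[0.0257,0.1007,0,0,0,0,-1],[0.0257,0.1007,0,0,0,0,-1],[0.0257,0.1007,0,0,0,0,-1],[0.0257,0.1007,0,0,0,0,-1],[0.0257,0.1007,0,0,0,0,-1],[0.0257,0.1007,0,0,0,0,-1],[0.0257,0.1007,0,0,0,0,-1]]}}

```text
time_s: 49.42
ee_pos: [514.1, 7.8, 268.7]
eef_rot: [-180.0, 0.1, 7.2]
ft_force: [-0.2, 0.0, -2.1]
opening: 49.5
gripper_force: 30.0
```

>>> {"op": "apply_moves", "data": {"plan": [[0.0257,0.1007,0,0,0,0,-1],[0,0,0,0,0,0,-1],[0,0,0,0,0,0,-1],[0,0,0,0,0,0,-1]]}}

```text
time_s: 49.92
ee_pos: [528.8, -28.7, 269.2]
eef_rot: [-180.0, 0.0, 7.3]
ft_force: [0.9, -0.6, -1.8]
opening: 49.5
gripper_force: 30.0
```

```bash
python3 go.py 529 -29.9 137.4 7.2
```

```text
at [528.8 -28.7 269.2] [-1.7997e+02  4.0000e-02  7.3000e+00] turn z 0.003 shift [1.000e-04 3.000e-03 3.295e-01] rows>= 3.0
```

>>> {"op": "apply_moves", "data": {"plan": [[0,0.002,0.08,0,0,0,-1],[0,0,0.09,0,0,0,-1],[0,0,0.08,0,0,0,-1],[0,0,0.052,0,0,0,-1],[0,0,0.018,0,0,0,-1],[0,0,0.004,0,0,0,-1],[0,0,0.002,0,0,0,-1],[0,0,0,0,0,0,-1],[0,0,0,0,0,0,-1]]}}

```text
time_s: 51.05
ee_pos: [529.7, -30.6, 139.6]
eef_rot: [180.0, -0.1, 7.2]
ft_force: [0.2, -0.5, -2.5]
opening: 49.5
gripper_force: 30.0
```

>>> {"op": "apply_moves", "data": {"plan": [[0,0,0.003,0,0,0,-1],[0,0,0.0015,0,0,0,-1],[0,0,0.001,0,0,0,-1],[0,0,0,0,0,0,-1]]}}

```text
time_s: 51.55
ee_pos: [529.5, -30.6, 137.4]
eef_rot: [180.0, -0.0, 7.2]
ft_force: [-2.0, -0.8, 4.3]
opening: 49.3
gripper_force: 30.0
```

Contact made. I'll release, lift and back away towards -x to clear the view.

>>> {"op": "apply_moves", "data": {"plan": [[0,0,0,0,0,0,0.4],[0,0,0,0,0,0,0.7],[0,0,0,0,0,0,0.7],[0,0,-0.1,0,0,0,0.7],[0,0,-0.12,0,0,0,0.7],[0,0,-0.12,0,0,0,0.7],[-0.06,-0.1,0,0,0,0,0.7],[-0.06,-0.1,0,0,0,0,0.7],[-0.06,-0.1,0,0,0,0,0.7],[-0.06,-0.1,0,0,0,0,0.7],[-0.06,-0.1,0,0,0,0,0.7],[-0.06,-0.1,0,0,0,0,0.7]]}}

```text
time_s: 53.05
ee_pos: [355.3, 190.4, 272.9]
eef_rot: [-180.0, -0.0, 7.2]
ft_force: [0.7, 0.6, -0.6]
opening: 77.4
gripper_force: 0.0
```

>>> {"op": "apply_moves", "data": {"plan": [[0,0,0,0,0,0,0.7],[0,0,0,0,0,0,0.7]]}}

```text
time_s: 53.3
ee_pos: [356.7, 189.2, 272.9]
eef_rot: [180.0, -0.0, 7.3]
ft_force: [0.7, 0.0, -0.4]
opening: 77.7
gripper_force: 0.0
```

```bash
python3 - <<'E'
from h import *
im=viewer.read_camera('top'); cv2.imwrite('pics/t6.png',im[:,:,::-1])
hsv=cv2.cvtColor(im,cv2.COLOR_RGB2HSV); H,S,V=[hsv[:,:,k].astype(int) for k in range(3)]
u=lambda m:m.astype(np.uint8)
print('black',circ(blob(u(V<45),(292,212,330,250)),108))
print('white',circ(blob(u((S<45)&(V>150)),(362,200,402,240)),108))
print('green',circ(blob(u((H>50)&(H<80)&(S>120)&(V>80)),(320,235,380,285)),108))
E
```

```text
black [583.2  40.2  46.5  48.7]
white [600.1 -86.8  46.9  48. ]
green [529.2 -30.3  45.9  46.9]
```

View pics/t6.png

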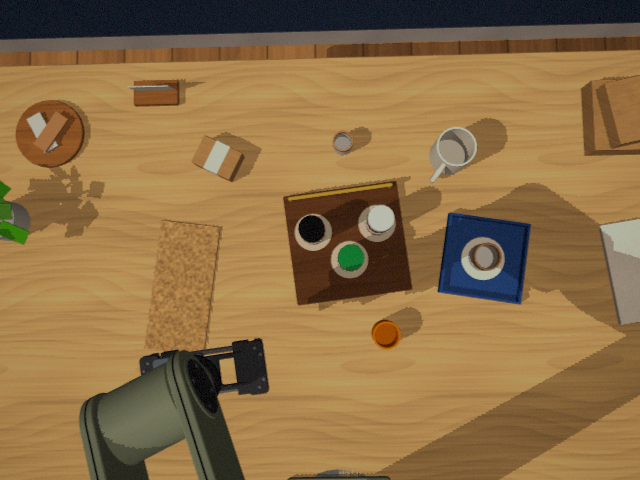

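The candles are back on their own pads, each within about 2 mm: black (312,229), white (380,218), green (350,257). The planter is on the tray's pad at (486,257), and the mug and soap box haven't moved. Handing in.

```bash
python3 -c "
from workcell import workorder
print(workorder.close_job())"
```

```text
the job is handed in; nothing more can be done
None
```

The job is handed in (no verdict came back): the planter stands on the tray's cream pad about 4 mm off centre, each candle is back on its own felt pad within about 2 mm, and the mug and soap box look unmoved.

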